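# Nip a hose fitting in the hand press and hold it for the hose

## Task

I am about to push a hose into the larger of the two loose hose fittings, so get it ready in the hand press: lay it in the two rests with its neck in the narrow fork at the right and its open ferrule mouth facing the hose cutter at the left, and let go of it. Then pull the spring lever round until the two dies nip the ferrule, and finish holding the lever there with a steady pull of about 10 N at its grip (never hard enough to start crimping): keep your hold, the program ends like that. Leave the small fitting and everything else on the bench where they are.

Things in the scene. Friction and masses are not known exactly. Their poses are not given: they have to be found in the camera images.
- fitting: The larger of two straight steel hose fittings, lying on its side, 100 mm long, 0.3 kg, round about its own y axis (it may be rolled about y). Origin on that axis, mid-neck, 14 mm above the worktop at rest. Neck 14 mm diameter, y = -7 to 7 mm; hollow ferrule 28 mm diameter, y = 7 to 63 mm; hexagon nut 28 mm across flats, y = -7 to -37 mm, which stays outside the press: grip it there.
- ferrule_mouth (a point): Centre of the open mouth of the larger fitting's ferrule (63 mm along the fitting's +y).
- small_fitting: The small fitting, same form: ferrule 19 mm diameter, nut 19 mm across flats, 73 mm long. Not wanted; leave it. Origin on its axis, mid-neck, y towards its ferrule mouth.
- press: Grey hand press fixed to the worktop, base 238 x 96 mm. Origin on the worktop midway between the dies; x away from the robot, y left along the fitting's axis (it may be yawed a little). Open from above between two die blocks, near and far, 40 mm long in y, tops 72 mm above the worktop. A bearing tower (52 mm high, x = 75 to 115 mm) carries the lever shaft.
- seat (a point): Where the fitting's origin lies when seated: mid-fork, 47 mm above the worktop; axes as the press (fitting y along press y). The fork is a plate 7 mm thick, slot 17 mm wide with bevelled mouth, top 53 mm above the worktop; the 14 mm long neck has 3.5 mm play along y.
- saddle (a point): Middle of the second rest on the press, on the fitting's axis 55 mm left of the seat: a plate 6 mm thick with a 31 mm wide notch, bevelled mouth, that carries the ferrule near its mouth.
- die_far: Far die on its slide. Half-round groove along y. The die faces stand 36 mm apart when open, each 18 mm from the axis; both close equally onto the axis, 13 mm per radian of the lever. Its origin is the press origin when open, and moves to press -x.
- die_near: Near die on its slide, as die_far, moving to press +x.
- lever_grip (a point): Middle of the upright black grip (25 mm diameter, from 90 to 142 mm above the worktop) turning freely on its pin at the end of the lever, 140 mm from the shaft; this point is 115 mm above the worktop. The lever arm under it is 16 mm wide, its top 89 mm above the worktop.
- lever_hinge (a point): Point on the vertical shaft of the lever, at the height of lever_grip. About 1 N of pull at the grip beyond the spring's presses each die on the ferrule with 5 to 7 N; once they touch, the pull rises by roughly 1 N for each 1 to 3 mm of grip travel.
- lever (a joint): Lever angle, rad. 0: at rest, dies open, arm pointing away from the robot and 30 degrees to the right of press x. Grows as the grip swings clockwise seen from above, right and then toward the robot. A spring drives it back to 0 (2.5 N at the grip when open, 4 N at the nip). The dies meet the seated ferrule near 1.0; 10 N at the grip is reached near 1.08; end stop 1.22.
- die_a: A spare crimp die on the bench, dark steel block 40 x 60 x 32 mm with a half-round groove; leave it.
- die_b: Another such spare die; leave it.
- cup: Tin cup of O-rings, 72 mm across, 53 mm tall; leave it.
- spanner: Combination spanner 189 mm long; leave it.
- grease: Grease tin, 68 mm across, 44 mm tall; leave it.
- tape: Roll of tape, 68 mm across, 19 mm tall; leave it.

How it is judged:
By the outcome, as a careful person would: the job done as asked, in the order asked, and still so for the second after the job is handed in, while the arm keeps its last pose, push and grip.
It also fails if it takes over 67 s, if anything falls off the work surface, if the arm or the gripper's body presses on something with over 40 N, if the wrist force passes 120 N, or if a joint passes its speed limit or range.

## Robot

A 7-joint arm with a two-finger parallel gripper is mounted at the origin on a cart in front of the work surface, level with it; the furniture and walls round the work are solid. World frame = base frame: x ahead of the robot, y to its left, z up, the work surface at z = 0. Lengths are in m, angles in rad, forces in N, time in s.
With the tool pointing down it reaches from about 0.4 to 0.875 m from the base axis. Payload 19.3 kg.
Tool frame: the origin (TCP) lies midway between the tips of the shut fingers; the grasp point (between the pads) lies 19 mm behind it; z points along the fingers, y is the line along which they close (so a half turn about z gives the same grasp; the last joint's range is limited). The gripper opens to 85 mm and grips with 20 to 120 N. Pads are 22 mm wide; open, the fingers measure 114 mm over their backs; the gripper's body (76 mm by 85 mm) begins 54 mm behind the grasp point. The pads swing forward as they close: fully open they stand 13 mm farther back than shut.
Start: joints at [1.189, 0.521, -0.036, 1.599, 0.021, 1.021, -0.113], TCP at [0.192, -0.595, 0.231] pointing down, gripper open.
Joint ranges: [-2.91, 2.91], [-0.3, 2.13], [-1.5, 1.42], [0.17, 2.43], [-1.26, 4.41], [0.16, 1.93], [-2.52, 2.52]. Speed limits (rad/s): [1.89, 1.89, 2.39, 2.39, 3.01, 3.01, 3.01].

## Interface

Orientations are given as [roll, pitch, yaw] about the fixed x, y, z axes, in that order (R = Rz(yaw) Ry(pitch) Rx(roll)).
In Python, from workcell import bot gives the robot as it stands.
- The arm moves only by the tool nudge_tcp, called as name(argument=value, ...) on one line, values as JSON. Schema: {"type":"object","properties":{"segments":{"type":"array","items":{"type":"number"},"minItems":7,"maxItems":35},"squeeze":{"type":"number"},"only":{"type":"string"},"quiet":{"type":"boolean"},"lines":{"type":"string"}},"required":["segments"],"additionalProperties":false}. segments is one flat list of numbers that holds 1 to 5 rows one after another, with no inner brackets; each row has 7 numbers: the finger opening in m, then dx, dy, dz in units of 50 mm, then a rotation vector rx, ry, rz in units of 0.05 rad; each row is the pose to reach, as a shift and turn from the pose commanded when the call began, along the tool's axes at that moment; what a row does not reach only later rows make up. A row lasts 1/8 s, in which the tool goes at most 0.0625 m and 0.188 rad, less where a joint would pass 70% of its speed; a pose out of reach is approached as far as the arm can. The fingers move at their own pace and stop on an object; squeeze is the grip in N (left out, the last holds). Time passes only in rows, so rows that do not move let the fingers close. The tool returns the time, the measured TCP pose, the force, the opening and the grip force at its end. only (a regular expression) keeps the lines of the reply that match it, lines (a string "A,B") keeps lines A to B, and quiet returns only ok. Input that does not fit is refused with a message, and nothing moves.
- bot.observe(): the state, without advancing time (a new reading comes with each control period).
- bot.grab_frame(name): name is "scene" or "top"; returns the picture (400x640x3 uint8, blue, green, red); there is no depth.
- bot.calibration(name): a dict with "vfov" (degrees; the focal length in pixels is half the picture's height over the tangent of half this angle, whatever the lens; pixels are square), "cx", "cy" (the principal point, pixels), "eye" and "attitude" of the camera in the world. Camera axes: x right, y down, z forward; pixel columns grow to the right and rows downward; lengths in m; the calibration is good to about 2 mm. A picture is of the moment at which its call begins. calibration takes no time and is no camera call.
- bot.job_done(): hands the job in; it is judged then, once.
The state is a dict: "clock": time; "qpos": joint angles; "qd": joint speeds; "joint_efforts": joint torques, N m; "position": TCP position; "tool_rot": TCP orientation; "force": force on the tool from outside, world axes, zero at the start; "moment": the same for the moment, N m; "grip_width": finger opening in m; "finger_force": force on a finger pad.
Only numpy, scipy, OpenCV 4.12 (cv2) and the standard library are available. Lean on these libraries where they do the work, as an engineer would, in place of code of your own. Each camera call takes 0.05 s, during which the arm holds its last target. There are 200 camera calls.

## Working session

There is one attempt and no reset: what is moved stays moved. The work goes in short steps, Python scripts to look and compute and a tool call to move; the robot and the scene stay as the last step left them, time stands still between calls to the robot, and variables do not carry over. Pictures are saved under pics/ and viewed, at most 10 in all, crops included, and the job is handed in when it is done.

```bash
ls; mkdir -p pics; python3 - <<'E'
from workcell import bot
import cv2
print(bot.observe())
for n in("scene","top"):
    print(n,bot.calibration(n)); im=bot.grab_frame(n); cv2.imwrite(f"pics/{n}0.png",im)
E
```

```text
pics
workcell.py
{'clock': 0.0, 'qpos': array([ 1.18880577,  0.5220336 , -0.03633351,  1.59998768,  0.0211956 ,
        1.02106871, -0.11280372]), 'qd': array([-0.00070403, -0.00026733, -0.0011794 ,  0.00114808, -0.00170214,
        0.00018454, -0.00112605]), 'joint_efforts': array([-4.34926123e-04, -9.27112341e+01,  1.98010348e+00, -3.69932091e+01,
        1.79990230e-02,  8.38824199e-03, -4.56200496e-05]), 'position': array([ 0.1915994 , -0.5945695 ,  0.23072072]), 'tool_rot': array([-3.14048237e+00,  7.10371686e-05,  3.11779524e-01]), 'force': array([ 0.39557491, -0.30451508,  0.60879072]), 'moment': array([ 0.00339994, -0.05905384,  0.03148116]), 'finger_force': 0.0, 'grip_width': 0.08561868681323774}
scene {'vfov': 43.94912305317086, 'cx': 321.0450567200945, 'cy': 185.54304594102726, 'eye': array([-0.40312447,  0.56852982,  1.28061648]), 'attitude': array([-2.37398566, -0.00777266, -2.13558248])}
top {'vfov': 51.21886258449401, 'cx': 326.68419694603324, 'cy': 203.29785931596817, 'eye': array([ 0.31677185, -0.06096728,  1.24808446]), 'attitude': array([-2.92393902, -0.00493279, -1.47677548])}
```

View pics/scene0.png

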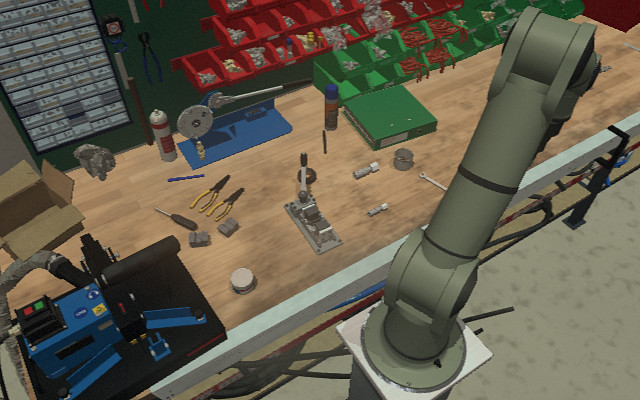

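View pics/top0.png

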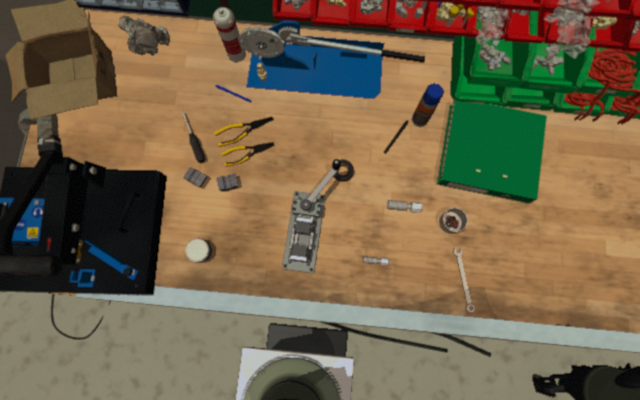

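```bash
python3 - <<'E'
import cv2
a=cv2.imread("pics/top0.png")[155:275,275:435]; cv2.imwrite("pics/topc.png",cv2.resize(a,None,fx=5,fy=5,interpolation=cv2.INTER_CUBIC))
a=cv2.imread("pics/scene0.png")[145:261,280:420]; cv2.imwrite("pics/scenec.png",cv2.resize(a,None,fx=5,fy=5,interpolation=cv2.INTER_CUBIC))
E
```

```text
(no output)
```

View pics/topc.png

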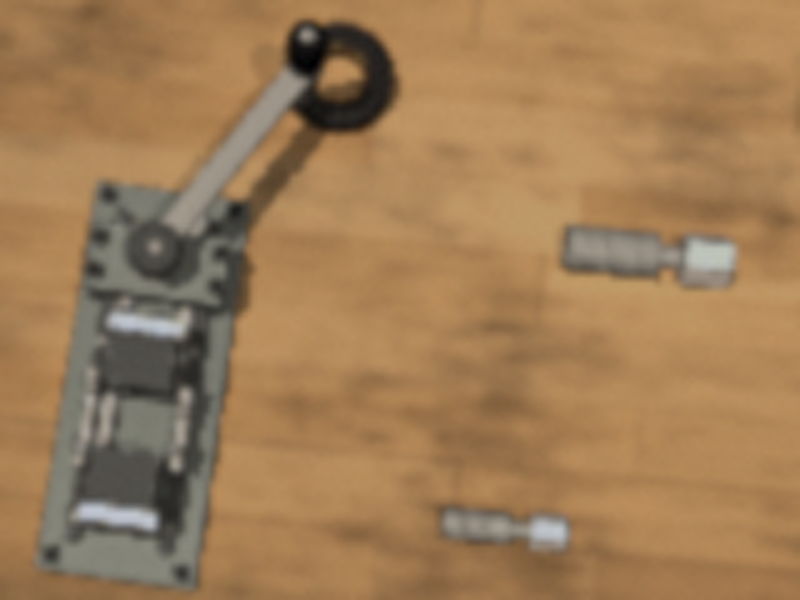

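View pics/scenec.png

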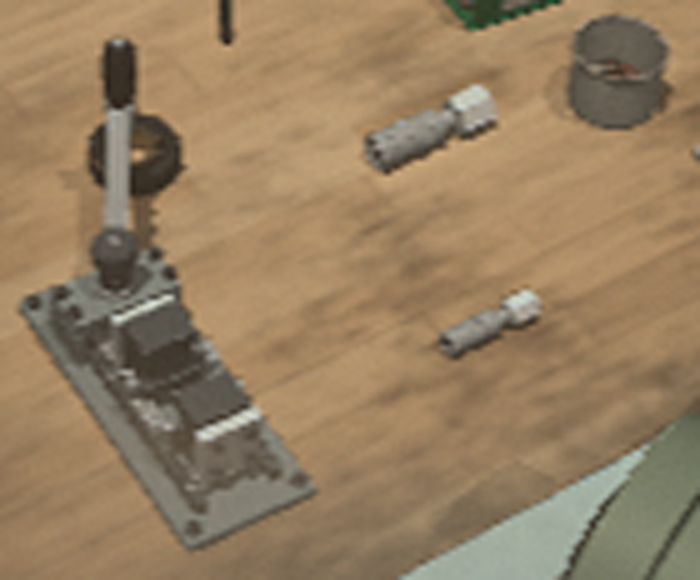

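```bash
cat > h.py <<'E'
import numpy as np
from scipy.spatial.transform import Rotation as Ro
from scipy.optimize import least_squares
from workcell import bot
C={}
for n in("scene","top"):
    c=bot.calibration(n); C[n]=(200/np.tan(np.radians(c["vfov"]/2)),c["cx"],c["cy"],np.array(c["eye"]),Ro.from_euler("xyz",c["attitude"]).as_matrix())
def proj(n,p):
    f,cx,cy,e,R=C[n]; q=(np.atleast_2d(p)-e)@R; return np.c_[cx+f*q[:,0]/q[:,2],cy+f*q[:,1]/q[:,2]]
def tri(s,t):
    r=least_squares(lambda p:np.r_[(proj("scene",p)-s)[0],(proj("top",p)-t)[0]],[.5,0,.05]); return r.x,np.sqrt(2*r.cost)
def onz(n,uv,z):
    f,cx,cy,e,R=C[n]; d=R@np.array([(uv[0]-cx)/f,(uv[1]-cy)/f,1]); return e+d*(z-e[2])/d[2]
tc=lambda u,v:np.array([275+(u+.5)/5-.5,155+(v+.5)/5-.5])
sc=lambda u,v:np.array([280+(u+.5)/5-.5,145+(v+.5)/5-.5])
E
python3 - <<'E'
from h import *
import cv2
np.set_printoptions(precision=4,suppress=True)
for n,s,t in [("griptop",(120,42),(307,33)),("gripbot",(121,104),(303,70)),("shafttop",(114,240),(155,248)),("nutend",(488,100),(735,262)),("mouth",(378,156),(566,250)),("cornerFL",(22,303),(98,183)),("cornerNR",(315,490),(193,588)),("cornerNL",(190,550),(38,568)),
 ("smallmouth",(448,345),(443,524)),("smallnut",(532,304),(569,533))]:
    print(n,*tri(sc(*s),tc(*t)))
a=cv2.imread("pics/top0.png")[185:275,280:326]; b=cv2.imread("pics/scene0.png")[190:260,282:346]
z=np.zeros((580,800,3),np.uint8)
a=cv2.resize(a,None,fx=6.4,fy=6.4,interpolation=cv2.INTER_CUBIC); b=cv2.resize(b,None,fx=7.5,fy=7.5,interpolation=cv2.INTER_CUBIC)
z[:a.shape[0],:a.shape[1]]=a; z[:b.shape[0],310:310+b.shape[1]]=b
cv2.imwrite("pics/comp.png",cv2.convertScaleAbs(z,alpha=1.5))
E
```

```text
griptop [ 0.6819 -0.0583  0.1426] 0.276758819463343
gripbot [ 0.6782 -0.0572  0.0874] 0.21242593901119966
shafttop [0.5633 0.0168 0.0947] 0.2707969760472908
nutend [ 0.6049 -0.3284  0.0143] 0.03291482021668051
mouth [ 0.6031 -0.2268  0.0109] 0.2269788546042269
cornerFL [0.6186 0.061  0.0068] 0.27809627352180244
cornerNR [ 0.3804 -0.0215  0.0033] 0.17857726947343266
cornerNL [0.3836 0.0712 0.0018] 0.024767873808786398
smallmouth [ 0.4314 -0.1649  0.0079] 0.0689013379558089
smallnut [ 0.434  -0.2399  0.0025] 0.17571854153064317
```

View pics/comp.png

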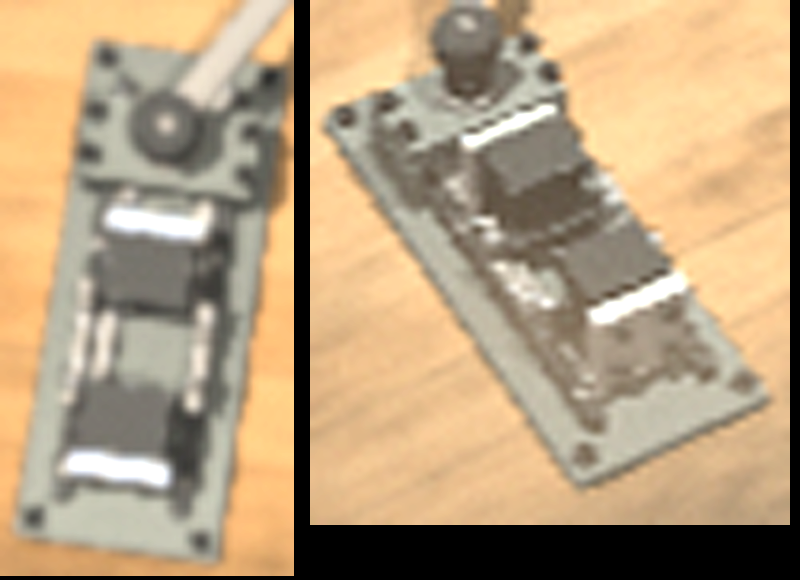

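```bash
python3 - <<'E'
from h import *
np.set_printoptions(precision=4,suppress=True)
cl=lambda u,v:np.array([280+(u+.5)/6.4-.5,185+(v+.5)/6.4-.5])
yaw=-.04; R=Ro.from_euler("z",yaw).as_matrix()
for n,u,z in [("farLb",(95,302),.072),("farRb",(190,308),.072),("farLt",(103,245),.072),("farRt",(200,250),.072),("nearLt",(85,385),.072),("nearRt",(175,392),.072),("nearLb",(72,450),.072),("nearRb",(165,460),.072),
 ("forkfar",(207,305),.053),("forknear",(194,410),.053),("forkLmid",(192,357),.053),("forkRmid",(213,357),.053),("sadfarOut",(87,282),.053),("sadnearOut",(70,402),.053),("sadIn far",(107,312),.053),("sadInnear",(100,375),.053),
 ("nearstripL",(62,470),.06),("nearstripR",(168,480),.06),("farstripR",(210,225),.06),("farstripL",(104,215),.06)]:
    p=onz("top",cl(*u),z); print(n,p, "press-frame rel (.4995,.02):",R.T@(p-[.4995,.0198,0]))
E
```

```text
farLb [0.485  0.0412 0.072 ] press-frame rel (.4995,.02): [-0.0153  0.0208  0.072 ]
farRb [ 0.4864 -0.0011  0.072 ] press-frame rel (.4995,.02): [-0.0123 -0.0214  0.072 ]
farLt [0.5109 0.0405 0.072 ] press-frame rel (.4995,.02): [0.0106 0.0211 0.072 ]
farRt [ 0.5127 -0.0028  0.072 ] press-frame rel (.4995,.02): [ 0.0141 -0.0221  0.072 ]
nearLt [0.4479 0.0415 0.072 ] press-frame rel (.4995,.02): [-0.0524  0.0196  0.072 ]
nearRt [0.4486 0.0017 0.072 ] press-frame rel (.4995,.02): [-0.0502 -0.0202  0.072 ]
nearLb [0.4189 0.044  0.072 ] press-frame rel (.4995,.02): [-0.0815  0.021   0.072 ]
nearRb [0.4185 0.0029 0.072 ] press-frame rel (.4995,.02): [-0.0803 -0.0201  0.072 ]
forkfar [ 0.4912 -0.0076  0.053 ] press-frame rel (.4995,.02): [-0.0072 -0.0277  0.053 ]
forknear [ 0.4435 -0.0066  0.053 ] press-frame rel (.4995,.02): [-0.0549 -0.0286  0.053 ]
forkLmid [ 0.4671 -0.0033  0.053 ] press-frame rel (.4995,.02): [-0.0315 -0.0244  0.053 ]
forkRmid [ 0.468  -0.0127  0.053 ] press-frame rel (.4995,.02): [-0.0302 -0.0337  0.053 ]
sadfarOut [0.4965 0.0475 0.053 ] press-frame rel (.4995,.02): [-0.0041  0.0275  0.053 ]
sadnearOut [0.4418 0.049  0.053 ] press-frame rel (.4995,.02): [-0.0588  0.0269  0.053 ]
sadIn far [0.4838 0.037  0.053 ] press-frame rel (.4995,.02): [-0.0164  0.0165  0.053 ]
sadInnear [0.4551 0.037  0.053 ] press-frame rel (.4995,.02): [-0.045   0.0154  0.053 ]
nearstripL [0.4108 0.0485 0.06  ] press-frame rel (.4995,.02): [-0.0898  0.0251  0.06  ]
nearstripR [0.4108 0.0013 0.06  ] press-frame rel (.4995,.02): [-0.0878 -0.022   0.06  ]
farstripR [ 0.5266 -0.0056  0.06  ] press-frame rel (.4995,.02): [ 0.028  -0.0243  0.06  ]
farstripL [0.5266 0.0426 0.06  ] press-frame rel (.4995,.02): [0.0261 0.0238 0.06  ]
```

```bash
cat >> h.py <<'E'
np.set_printoptions(precision=4,suppress=True)
def go(p,yaw):
    s=bot.observe(); R=Ro.from_euler("xyz",s["tool_rot"]); T=Ro.from_euler("xyz",[np.pi,0,yaw])
    print("go",R.inv().apply(np.array(p)-s["position"]),(R.inv()*T).as_rotvec())
E
python3 - <<'E'
from h import *
for n,u in [("neck",(671,256)),("nutL",(685,258)),("ferR",(660,254)),("mouth",(566,250)),("nutend",(735,262))]: print(n,onz("top",tc(*u),.014), onz("top",tc(*u),.02))
go([.6046,-.3146,.2],1.589)
E
```

```text
neck [ 0.605  -0.2897  0.014 ] [ 0.6036 -0.2886  0.02  ]
nutL [ 0.6045 -0.2982  0.014 ] [ 0.6031 -0.297   0.02  ]
ferR [ 0.6056 -0.283   0.014 ] [ 0.6042 -0.2819  0.02  ]
mouth [ 0.6026 -0.2261  0.014 ] [ 0.6012 -0.2253  0.02  ]
nutend [ 0.6049 -0.3285  0.014 ] [ 0.6035 -0.3272  0.02  ]
go [ 0.479  -0.1398  0.0309] [-0.0009 -0.0006 -1.2772]
```

Units first: shifts go in units of 50 mm and turns go in units of 0.05 rad. So 0.29 m is 5.8, -0.085 m is -1.7, -0.9 rad is -18.

nudge_tcp(segments=[0.085,5.8,-1.7,0.2,0,0,-18,0.085,5.8,-1.7,0.2,0,0,-18,0.085,5.8,-1.7,0.2,0,0,-18,0.085,5.8,-1.7,0.2,0,0,-18,0.085,5.8,-1.7,0.2,0,0,-18], squeeze=60)

```text
clock: 0.72
position: [0.4434, -0.4232, 0.2211]
tool_rot: [-3.142, -0.0, 1.218]
force: [-0.9, -1.1, -0.8]
grip_width: 0.0849
finger_force: 0.0
```

```bash
python3 -c "
from h import *
go([.6046,-.3146,.12],1.589)"
```

```text
go [0.1575 0.1137 0.1012] [-0.     -0.0004 -0.3707]
```

nudge_tcp(segments=[0.085,3.15,2.274,2.024,0,0,-7.42,0.085,3.15,2.274,2.024,0,0,-7.42,0.085,3.15,2.274,2.024,0,0,-7.42,0.085,3.15,2.274,2.024,0,0,-7.42,0.085,3.15,2.274,2.024,0,0,-7.42])

```text
clock: 1.35
position: [0.6044, -0.3148, 0.1182]
tool_rot: [-3.14, -0.002, 1.586]
force: [-1.0, -0.0, -0.2]
grip_width: 0.085
finger_force: 0.0
```

```bash
python3 -c "
from h import *
print(bot.observe()['qpos'])
go([.6046,-.3146,.002],1.589)"
```

```text
[ 0.6156  0.755  -0.3613  1.5112  0.3042  0.9337  0.1771]
go [-0.0001  0.0004  0.1162] [-0.0017 -0.0023 -0.0029]
```

nudge_tcp(segments=[0.085,0,0,1.2,0,0,0,0.085,0,0,2,0,0,0,0.085,0,0,2.3,0,0,0,0.05,0,0,2.3,0,0,0,0.045,0,0,2.3,0,0,0])

```text
clock: 1.98
position: [0.6043, -0.3182, 0.007]
tool_rot: [3.139, 0.001, 1.582]
force: [0.2, -0.4, 0.1]
grip_width: 0.0511
finger_force: 0.0
```

nudge_tcp(segments=[0.02,0,0,0,0,0,0,0.02,0,0,0,0,0,0,0.02,0,0,0,0,0,0,0.02,0,0,0,0,0,0], squeeze=60)

```text
clock: 2.48
position: [0.6041, -0.318, 0.007]
tool_rot: [3.14, 0.001, 1.583]
force: [-4.0, 1.2, 13.3]
grip_width: 0.0295
finger_force: 58.3
```

In the tool's units: -0.17 m is -3.4, -0.15 m is -3.

nudge_tcp(segments=[0.02,0,0,-0.6,0,0,0,0.02,0,0,-1.8,0,0,0,0.02,0,0,-3,0,0,0,0.02,0,0,-3.4,0,0,0,0.02,0,0,-3.4,0,0,0], squeeze=80)

```text
clock: 3.1
position: [0.6038, -0.3178, 0.1764]
tool_rot: [3.14, 0.001, 1.583]
force: [0.3, 0.7, -3.4]
grip_width: 0.0282
finger_force: 79.5
```

```bash
python3 - <<'E'
from h import *
import cv2
s=bot.observe(); print(s["position"],s["grip_width"])
a=bot.grab_frame("top");b=bot.grab_frame("scene")
cv2.imwrite("pics/top1.png",a);cv2.imwrite("pics/scene1.png",b)
p=np.array([.604,-.27,.16]); out=[]
for n,im in(("top",a),("scene",b)):
    u,v=proj(n,p)[0].astype(int); u-=30; v-=35; u=max(u,0); print(n,u,v); out.append(cv2.resize(im[v:v+70,u:u+66],(396,420),interpolation=cv2.INTER_CUBIC))
cv2.imwrite("pics/lift.png",np.hstack(out))
E
```

```text
[ 0.6038 -0.3178  0.1764] 0.028159548066662522
top 382 159
scene 337 105
```

View pics/lift.png

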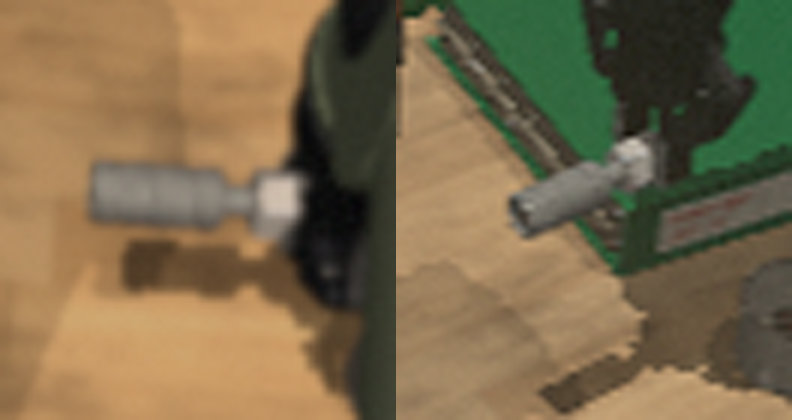

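```bash
python3 - <<'E'
from h import *
t=lambda u,v:np.array([382+(u+.5)/6-.5,159+(v+.5)/6-.5]); s=lambda u,v:np.array([337+(u+.5)/6-.5,105+(v+.5)/6-.5])
m=tri(s(126,214),t(92,193)); n=tri(s(216,174),t(238,200)); print(m,n,m[0]-n[0])
d=m[0]-n[0]; print(np.linalg.norm(d),"yaw",-d[0]/d[1],"pitch",d[2]/d[1])
f=proj("top",[bot.observe()["position"]]);print(f)
E
```

```text
(array([ 0.6035, -0.2255,  0.1809]), np.float64(0.10218341555532454)) (array([ 0.6066, -0.2902,  0.1794]), np.float64(0.32418583099075937)) [-0.0031  0.0647  0.0015]
0.06481485779560894 yaw 0.04804725647649963 pitch 0.023143881390732597
[[431.0062 194.9747]]
```

```bash
python3 -c "
from h import *
go([.4654,-.0354,.15],1.529)"
```

```text
go [ 0.2835 -0.1338  0.024 ] [-0.002  -0.0007  0.0538]
```

In the tool's units: 0.15 m is 3, 0.24 m is 4.8, 0.0538 rad is 1.076.

nudge_tcp(segments=[0.02,1,-0.5,0.1,0,0,0.2,0.02,2,-1,0.2,0,0,0.4,0.02,3,-1.4,0.3,0,0,0.6,0.02,4,-1.8,0.4,0,0,0.8,0.02,4.8,-2.26,0.4,0,0,1.076], squeeze=80)

```text
clock: 3.82
position: [0.4857, -0.0768, 0.1533]
tool_rot: [-3.139, -0.001, 1.53]
force: [0.5, 0.4, -2.7]
grip_width: 0.0284
finger_force: 79.7
```

nudge_tcp(segments=[0.02,0.6,-0.25,0,0,0,0,0.02,0.86,-0.414,0.08,0,0,0,0.02,0.86,-0.414,0.08,0,0,0,0.02,0.86,-0.414,0.08,0,0,0])

```text
clock: 4.32
position: [0.4688, -0.036, 0.1506]
tool_rot: [-3.141, 0.0, 1.528]
force: [-0.2, -0.2, -2.7]
grip_width: 0.0283
finger_force: 79.8
```

```bash
python3 -c "
from h import *
go([.4654,-.0354,.09],1.529)"
```

```text
go [ 0.0005 -0.0034  0.0606] [-0.0007  0.0001 -0.0012]
```

nudge_tcp(segments=[0.02,0.01,-0.068,0.6,0,0,0,0.02,0.01,-0.068,1.2,0,0,0,0.02,0.01,-0.068,1.28,0,0,0,0.02,0.01,-0.068,1.28,0,0,0])

```text
clock: 4.82
position: [0.4657, -0.0348, 0.0874]
tool_rot: [-3.142, -0.0, 1.528]
force: [0.0, 1.0, -1.8]
grip_width: 0.0282
finger_force: 79.8
```

```bash
python3 - <<'E'
from h import *
import cv2
a=bot.grab_frame("top");b=bot.grab_frame("scene")
cv2.imwrite("pics/top2.png",a);cv2.imwrite("pics/scene2.png",b)
s=bot.observe(); print(s["position"],s["tool_rot"])
A=cv2.resize(a[195:265,284:334],None,fx=8,fy=8,interpolation=cv2.INTER_CUBIC);B=cv2.resize(b[190:260,290:340],None,fx=8,fy=8,interpolation=cv2.INTER_CUBIC)
cv2.imwrite("pics/hov.png",cv2.convertScaleAbs(np.hstack([A,B]),alpha=1.4))
E
```

```text
[ 0.466  -0.0347  0.088 ] [3.1403 0.     1.5285]
```

View pics/hov.png

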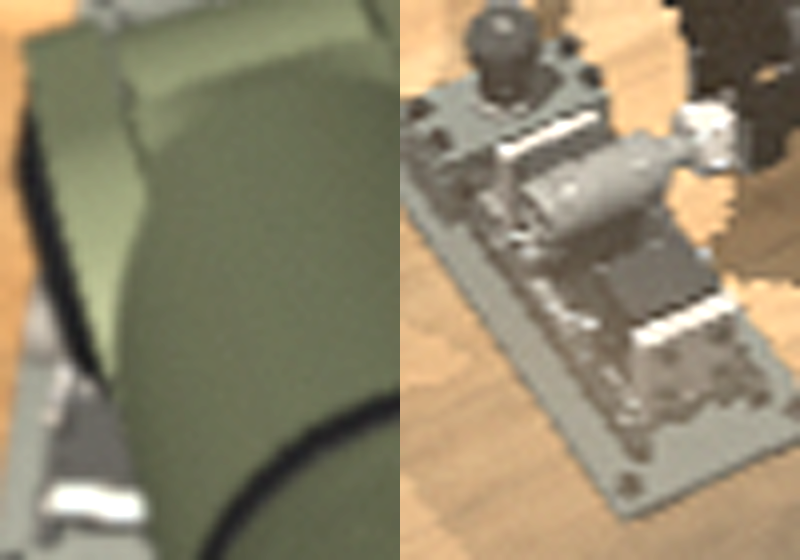

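```bash
python3 - <<'E'
from h import *
for z in(.088,.0915,.095): print(z,8*(proj("scene",[[.4698,.056,z],[.4672,-.0069,z]])-[290,190]))
E
```

```text
0.088 [[137.692  218.3878]
 [275.8418 158.8328]]
0.0915 [[137.5824 212.6129]
 [275.9539 153.0439]]
0.095 [[137.4724 206.8193]
 [276.0663 147.2366]]
```

nudge_tcp(segments=[0.02,0.01,0,0.4,0,0,0,0.02,0.01,-0.006,0.6,0,0,0,0.02,0.01,-0.006,0.68,0,0,0,0.02,0.01,-0.006,0.68,0,0,0])

```text
clock: 5.42
position: [0.4652, -0.0338, 0.0533]
tool_rot: [3.141, -0.0, 1.529]
force: [0.2, 0.2, -2.1]
grip_width: 0.0284
finger_force: 79.8
```

nudge_tcp(segments=[0.02,0,0,0.06,0,0,0,0.02,0,0,0.12,0,0,0,0.02,0,0,0.12,0,0,0])

```text
clock: 5.8
position: [0.465, -0.0339, 0.047]
tool_rot: [-3.141, -0.0, 1.529]
force: [-0.0, 0.3, -2.1]
grip_width: 0.0283
finger_force: 79.8
```

nudge_tcp(segments=[0.02,-0.02,0,0.04,0,0,0,0.02,-0.02,0,0.06,0,0,0,0.02,-0.02,0,0.06,0,0,0])

```text
clock: 6.18
position: [0.4649, -0.0349, 0.044]
tool_rot: [-3.141, -0.0, 1.529]
force: [0.2, -0.1, -2.5]
grip_width: 0.0283
finger_force: 79.8
```

nudge_tcp(segments=[0.02,0,0,0.04,0,0,0,0.02,0,0,0.06,0,0,0,0.02,0,0,0.06,0,0,0])

```text
clock: 6.55
position: [0.465, -0.0349, 0.041]
tool_rot: [-3.141, -0.0, 1.529]
force: [-0.6, -0.2, -1.8]
grip_width: 0.0283
finger_force: 79.8
```

nudge_tcp(segments=[0.02,0,0,0.02,0,0,0,0.02,0,0,0.04,0,0,0,0.02,0,0,0.04,0,0,0])

```text
clock: 6.92
position: [0.4651, -0.0351, 0.0392]
tool_rot: [3.141, 0.0, 1.529]
force: [-0.8, -1.3, 5.5]
grip_width: 0.0289
finger_force: 80.6
```

nudge_tcp(segments=[0.02,0,0,0.02,0,0,0,0.02,0,0,0.04,0,0,0,0.02,0,0,0.04,0,0,0])

```text
clock: 7.3
position: [0.4651, -0.0353, 0.0375]
tool_rot: [3.141, 0.001, 1.529]
force: [-4.5, -3.9, 15.0]
grip_width: 0.0285
finger_force: 81.6
```

```bash
python3 - <<'E'
from h import *
import cv2
b=bot.grab_frame("scene"); cv2.imwrite("pics/scene3.png",b)
p=bot.observe()["position"]; print(p)
for z in(.045,.05): print(z,8*(proj("scene",[[.4688,.056,z],[.4662,-.0069,z]])-[290,190])+3.5)
B=cv2.resize(b[190:260,290:340],None,fx=8,fy=8,interpolation=cv2.INTER_CUBIC)
cv2.imwrite("pics/low.png",cv2.convertScaleAbs(B,alpha=1.6))
E
```

```text
[ 0.4651 -0.0353  0.0375]
0.045 [[143.8048 292.9862]
 [279.3187 233.5753]]
0.05 [[143.657  285.0496]
 [279.4759 225.6152]]
```

View pics/low.png

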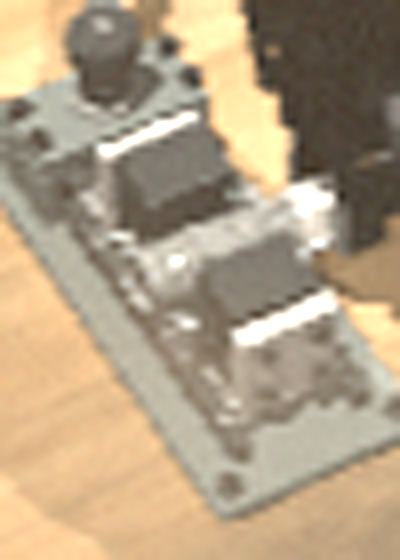

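nudge_tcp(segments=[0.02,0,0,-0.03,0,0,0,0.02,0,0,-0.03,0,0,0,0.045,0,0,-0.03,0,0,0,0.05,0,0,-0.03,0,0,0,0.05,0,0,-0.03,0,0,0], squeeze=20)

```text
clock: 7.98
position: [0.465, -0.0348, 0.0386]
tool_rot: [-3.142, -0.0, 1.529]
force: [0.2, 0.7, 0.5]
grip_width: 0.0498
finger_force: 0.0
```

nudge_tcp(segments=[0.055,0,0,-0.4,0,0,0,0.055,0,0,-1.2,0,0,0,0.055,0,0,-2.4,0,0,0,0.055,0,0,-3.4,0,0,0,0.055,0,0,-3.4,0,0,0])

```text
clock: 8.6
position: [0.4665, -0.035, 0.2118]
tool_rot: [3.136, 0.0, 1.528]
force: [-0.6, 0.9, -0.2]
grip_width: 0.0551
finger_force: 0.0
```

```bash
python3 -c "
from h import *
go([.57,-.2,.2],1.529)
"
```

```text
go [-0.1604  0.1103  0.0125] [ 0.0057  0.0005 -0.0006]
```

nudge_tcp(segments=[0.07,-1,0.8,0.2,0,0,0,0.07,-2,1.4,0.2,0,0,0,0.07,-3,2,0.2,0,0,0,0.07,-3.8,2.6,0.2,0,0,0,0.07,-3.8,2.6,0.2,0,0,0])

```text
clock: 9.22
position: [0.5871, -0.2333, 0.1965]
tool_rot: [-3.14, 0.0, 1.525]
force: [-0.3, 1.3, -0.4]
grip_width: 0.0699
finger_force: 0.0
```

```bash
python3 - <<'E'
from h import *
import cv2
a=bot.grab_frame("top");b=bot.grab_frame("scene")
cv2.imwrite("pics/top4.png",a);cv2.imwrite("pics/scene4.png",b)
A=cv2.resize(a[195:265,284:334],None,fx=8,fy=8,interpolation=cv2.INTER_CUBIC);B=cv2.resize(b[190:260,290:340],None,fx=8,fy=8,interpolation=cv2.INTER_CUBIC)
cv2.imwrite("pics/seated.png",cv2.convertScaleAbs(np.hstack([A,B]),alpha=1.4))
go([.6805,-.0578,.2],1.529)
E
```

```text
go [ 0.1757  0.0868 -0.0027] [-0.0018 -0.001  -0.0001]
```

View pics/seated.png

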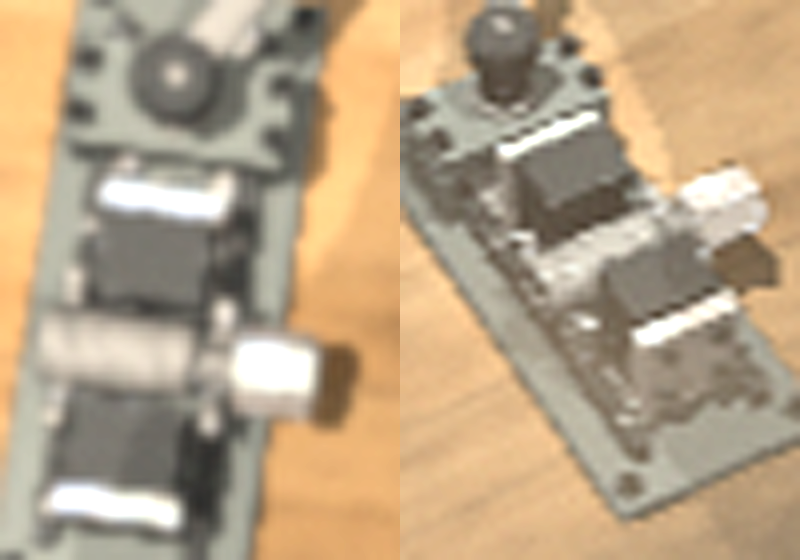

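The picture shows the fitting lying between the dies, with its neck in the fork at about (212,350) and its mouth at the left at about (42,342). Now the lever.

In the tool's units: 0.15 m is 3, 0.1757 m is 3.514.

nudge_tcp(segments=[0.08,1,0.5,0,0,0,0,0.08,2,1,0,0,0,0,0.08,3,1.5,0,0,0,0,0.08,3.514,1.736,0,0,0,0,0.08,3.514,1.736,0,0,0,0])

```text
clock: 9.95
position: [0.6809, -0.054, 0.1982]
tool_rot: [-3.141, -0.001, 1.534]
force: [-0.8, 0.2, 0.0]
grip_width: 0.0801
finger_force: 0.0
```

```bash
python3 -c "
from h import *
go([.6805,-.0578,.098],1.529)"
```

```text
go [-0.004  -0.0002  0.1002] [-0.0006 -0.0013  0.0052]
```

In the tool's units: 0.098 m is 1.96, 0.09 m is 1.8.

nudge_tcp(segments=[0.08,-0.06,0,1,0,0,0,0.08,-0.06,0,1.8,0,0,0,0.08,-0.06,0,1.96,0,0,0,0.08,-0.06,0,1.96,0,0,0])

```text
clock: 10.45
position: [0.6809, -0.0613, 0.1014]
tool_rot: [3.141, 0.0, 1.529]
force: [-0.2, 0.2, 0.5]
grip_width: 0.0797
finger_force: 0.0
```

nudge_tcp(segments=[0.04,0,0,0,0,0,0,0.015,0,0,0,0,0,0,0.015,0,0,0,0,0,0,0.015,0,0,0,0,0,0,0.015,0,0,0,0,0,0], squeeze=40)

```text
clock: 11.08
position: [0.6794, -0.0612, 0.1014]
tool_rot: [-3.139, 0.001, 1.529]
force: [-16.9, 0.2, 17.5]
grip_width: 0.0237
finger_force: 38.8
```

```bash
python3 - <<'E'
from h import *
s=bot.observe();R=Ro.from_euler("xyz",s["tool_rot"]); f0=-.566
P=lambda t:.14*np.array([np.cos(f0-t),np.sin(f0-t),0])
for t in np.arange(.1,1.01,.1): print(round(t,1),R.inv().apply(P(t)-P(0)))
E
```

```text
0.1 [-0.0118 -0.0076  0.    ]
0.2 [-0.0227 -0.0163  0.0001]
0.3 [-0.0327 -0.0261  0.0001]
0.4 [-0.0417 -0.0369  0.0001]
0.5 [-0.0495 -0.0484  0.0002]
0.6 [-0.0562 -0.0607  0.0002]
0.7 [-0.0616 -0.0736  0.0002]
0.8 [-0.0657 -0.087   0.0003]
0.9 [-0.0684 -0.1007  0.0003]
1.0 [-0.0698 -0.1147  0.0004]
```

In the tool's units: -0.0417 m is -0.834, -0.0369 m is -0.738.

nudge_tcp(segments=[0.015,-0.236,-0.152,-0.02,0,0,0,0.015,-0.454,-0.326,-0.02,0,0,0,0.015,-0.654,-0.522,-0.02,0,0,0,0.015,-0.834,-0.738,-0.02,0,0,0,0.015,-0.834,-0.738,-0.02,0,0,0], squeeze=40)

```text
clock: 11.7
position: [0.6415, -0.1007, 0.1018]
tool_rot: [-3.141, -0.001, 1.529]
force: [0.6, 6.3, -6.6]
grip_width: 0.0232
finger_force: 39.8
```

```bash
python3 -c "
from h import *
print(bot.observe()['force'])"
```

```text
[ 0.5541  6.338  -6.6358]
```

In the tool's units: -0.0501 m is -1.002, -0.0367 m is -0.734.

nudge_tcp(segments=[0.015,-0.152,-0.23,0.006,0,0,0,0.015,-0.284,-0.476,0.006,0,0,0,0.015,-0.392,-0.734,0.006,0,0,0,0.015,-0.474,-1.002,0.006,0,0,0,0.015,-0.474,-1.002,0.006,0,0,0])

```text
clock: 12.32
position: [0.5905, -0.123, 0.1017]
tool_rot: [3.141, -0.0, 1.529]
force: [2.3, 4.4, -3.4]
grip_width: 0.023
finger_force: 40.3
```

```bash
python3 - <<'E'
from h import *
s=bot.observe();print(s['force']); d=s["position"][:2]-[.5635,.0168]; print("th",-.566-np.arctan2(d[1],d[0]),np.hypot(*d))
t=d[::-1]*[1,-1]/np.hypot(*d); print("tang",-s["force"][:2]@t)
E
```

```text
[ 2.2985  4.383  -3.4438]
th 0.8142409082648926 0.14234843131720878
tang 3.0870735724700458
```

```bash
cat > st.py <<'E'
from h import *
F=[]
for i in range(4): bot.grab_frame("top"); s=bot.observe(); F.append(s["force"])
f=np.mean(F,0); d=s["position"][:2]-[.5635,.0168]; t=d[::-1]*[1,-1]/np.hypot(*d)
print("F",f,np.std(F,0),"th",-.566-np.arctan2(d[1],d[0]),np.hypot(*d),"tang",-f[:2]@t,"rad",f[:2]@d/np.hypot(*d))
E
```

nudge_tcp(segments=[0.015,-0.026,-0.14,0.002,0,0,0,0.015,-0.046,-0.274,0.002,0,0,0,0.015,-0.062,-0.38,0.002,0,0,0,0.015,-0.068,-0.44,0.002,0,0,0,0.015,-0.068,-0.44,0.002,0,0,0])

```text
clock: 12.95
position: [0.5692, -0.1258, 0.1016]
tool_rot: [3.141, 0.0, 1.529]
force: [4.7, 0.0, 5.7]
grip_width: 0.0236
finger_force: 41.2
```

```bash
python3 st.py
```

```text
F [ 4.4092 -1.2068  6.5054] [0.6106 0.1731 0.5969] th 0.9632714317885619 0.1426879458771126 tang 4.355323861939627 rad 1.3888151310527914
```

nudge_tcp(segments=[0.015,-0.004,-0.06,0,0,0,0,0.015,-0.004,-0.12,0,0,0,0,0.015,-0.004,-0.16,0,0,0,0,0.015,-0.004,-0.16,0,0,0,0])

```text
clock: 13.65
position: [0.5614, -0.126, 0.1016]
tool_rot: [3.14, 0.001, 1.528]
force: [6.1, -2.6, 5.7]
grip_width: 0.0232
finger_force: 41.2
```

```bash
python3 st.py
```

```text
F [ 5.3732 -3.3422  5.6675] [0.5432 0.7898 0.4754] th 1.0183108125398959 0.14275827073339092 tang 5.417852244343828 rad 3.2692874211104184
```

nudge_tcp(segments=[0.015,-0.004,-0.04,0,0,0,0,0.015,-0.004,-0.08,0,0,0,0,0.015,-0.004,-0.08,0,0,0,0])

```text
clock: 14.22
position: [0.5577, -0.126, 0.1016]
tool_rot: [3.14, 0.001, 1.529]
force: [7.5, -2.8, 4.0]
grip_width: 0.0233
finger_force: 41.1
```

```bash
python3 st.py
```

```text
F [ 6.3352 -2.5778  4.4816] [0.2574 0.7195 0.5585] th 1.0448063509603949 0.14287980407063344 tang 6.433255969191647 rad 2.3223742414728723
```

In the tool's units: -0.003 m is -0.06, -0.002 m is -0.04.

nudge_tcp(segments=[0.015,-0.004,-0.04,0,0,0,0,0.015,-0.004,-0.06,0,0,0,0,0.015,-0.004,-0.06,0,0,0,0])

```text
clock: 14.8
position: [0.555, -0.1259, 0.1016]
tool_rot: [3.139, 0.0, 1.529]
force: [8.6, -1.5, 2.7]
grip_width: 0.0233
finger_force: 41.0
```

```bash
python3 st.py
```

```text
F [ 8.3507 -2.3205  2.8902] [0.2639 0.5146 0.6054] th 1.0638597726156598 0.14295528502522828 tang 8.473100863934576 rad 1.8235400522685135
```

Units first: shifts go in units of 50 mm and turns go in units of 0.05 rad. So -0.0017 m is -0.034, -0.001 m is -0.02.

nudge_tcp(segments=[0.015,-0.004,-0.02,0,0,0,0,0.015,-0.004,-0.034,0,0,0,0,0.015,-0.004,-0.034,0,0,0,0,0.015,-0.004,-0.034,0,0,0,0])

```text
clock: 15.5
position: [0.5535, -0.1258, 0.1016]
tool_rot: [3.139, 0.0, 1.529]
force: [8.6, -1.1, 2.2]
grip_width: 0.0232
finger_force: 40.9
```

```bash
python3 st.py; python3 st.py; python3 - <<'E'
from h import *
import cv2
a=bot.grab_frame("top");b=bot.grab_frame("scene")
A=cv2.resize(a[175:265,284:344],None,fx=6,fy=6,interpolation=cv2.INTER_CUBIC);B=cv2.resize(b[170:260,280:350],None,fx=6,fy=6,interpolation=cv2.INTER_CUBIC)
cv2.imwrite("pics/fin.png",cv2.convertScaleAbs(np.hstack([A,B]),alpha=1.4))
E
```

```text
F [ 9.2348 -1.1964  2.0495] [0.5069 0.4349 0.4592] th 1.074553650830285 0.14298052412621565 tang 9.295729500507711 rad 0.5498344792734036
F [ 9.2874 -1.2539  2.3987] [0.1982 0.587  0.1011] th 1.074620300037771 0.14297047817431735 tang 9.352203179230798 rad 0.6028935029814358
```

View pics/fin.png

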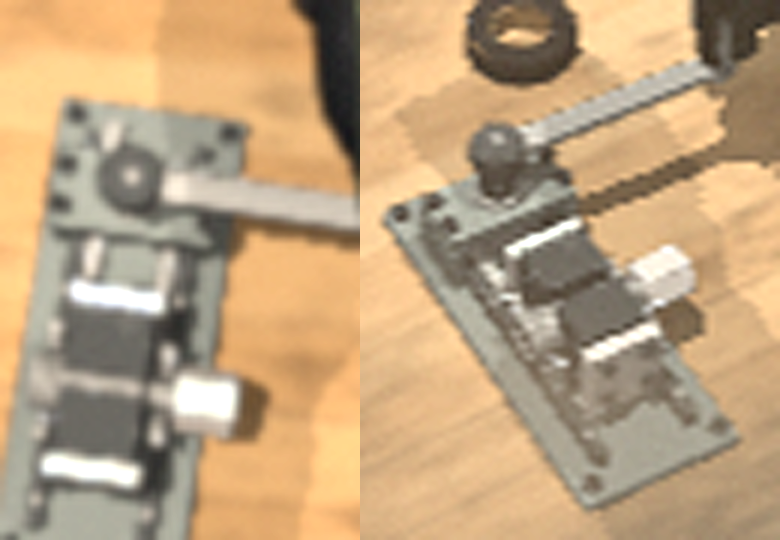

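The picture shows the dies closed on the ferrule, with the fitting still seated. I'll add a touch more pull, then hand the job in.

nudge_tcp(segments=[0.015,0,-0.012,0,0,0,0,0.015,0,-0.012,0,0,0,0,0.015,0,-0.012,0,0,0,0])

```text
clock: 16.38
position: [0.553, -0.1258, 0.1016]
tool_rot: [3.139, 0.0, 1.529]
force: [10.6, -1.7, 1.7]
grip_width: 0.023
finger_force: 40.9
```

```bash
python3 st.py; python3 -c "
from workcell import bot
print(bot.job_done())"
```

```text
F [10.2015 -1.1817  1.5515] [0.1965 0.4147 0.5638] th 1.0783584720332406 0.14294862582529094 tang 10.26073319632491 rad 0.4287294615980615
the job is handed in; nothing more can be done
None
```

The larger fitting lies in both rests, neck in the fork and mouth to the left, with the dies nipping the ferrule; the arm is holding the lever at about 10 N, and I handed the job in at about 16.6 s (no verdict came back).

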